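# Draw a slipped cover into line with a drift and fit its second bolt

## Task

The cover plate on the valve block hangs on one finger-tight bolt and has slipped a few millimetres out of line with the holes in the block under it. Work the tapered drift down through the larger open hole by feel, giving way to the side it is pushed to and never forcing drift or bolt with more than 30 N, so that it draws the cover into line, until its collar sits on the cover. Then, with the drift left in to hold the line, put the spare bolt into the end hole until its washer sits on the cover and let go; leave the beaker, the vial and the small spanner beside the work where they are.

Things in the scene. Friction and masses are not known exactly. Their poses are not given: they have to be found in the camera images.
- cover: Flat steel plate, 90 x 180 x 10 mm, level on the fixed aluminium valve block; its top is 80 mm over the worktop. x across, y along its long side to the fitted bolt, z up; origin: underside, near that bolt. On y: fitted bolt about 0, pipe port (39 mm wide, 21 mm tall) -46, drift hole -100, end hole -140 mm. It only swings about that bolt and slides a few mm along y, resisting with about 3.5 N.
- cover_drift_hole (a point): Centre of the top mouth of the cover's larger open hole, 17 mm across. Axes as the cover. The fixed valve block under it has a 17 mm hole of its own, 50 mm deep from the block's top, whose pose is not measured: at the start it lies 3 to 7 mm sideways of this one, in a direction that differs each time and is only partly seen through this hole. Both line up when the drift is home.
- cover_bolt_hole (a point): Centre of the top mouth of the cover's smaller open hole, 12 mm across, at the end of the cover. Axes as the cover. The valve block has a matching hole, 12 mm across and 50 mm deep, which comes into line with it when the two 17 mm holes are in line.
- tool_block: Black drilled plastic block, 56 x 110 x 60 mm, fixed, to the right of the valve block, that holds the drift and the spare bolt upright in a row along its y, drift at y = -25 mm, bolt at y = +25 mm. Origin: centre of its underside; z up.
- drift: Loose steel pin, about 0.12 kg, upright in one hole of the black tool block. Origin: centre of its lower tip; z along it, up. Tip 4 mm across, widening to 16 mm at 31 mm height, then straight to the collar at 48 mm; collar 24 mm across, 4 mm thick; above it a round ribbed handle 18 mm across, up to 103 mm. The cover's hole takes it with 1 mm to spare.
- drift_collar (a point): Centre of the underside of the drift's collar, 48 mm above its tip; axes of the drift. It rests on the tool block's top at the start and on the cover's top when the drift is home.
- bolt: Spare bolt: loose cap screw, about 0.06 kg, head up in the tool block's other hole, 50 mm from the drift. Origin: centre of its lower end; z up to the head. Shank 10 mm across with a chamfered end (7 mm), 34 mm long; above it a fast washer 24 mm across, 3 mm thick, then a round knurled head 18 mm across, 11.5 mm high, the part to grip.
- bolt_seat (a point): Centre of the underside of the spare bolt's washer, 34 mm above its lower end; axes of the bolt. It rests on the tool block's top at the start and on the cover's top when the bolt is home.
- beaker: Bystander: glass beaker, 62 mm across and 82 mm tall, standing beyond the fitted bolt's end of the valve block. Origin at the centre of its base, z up.
- vial: Bystander: small capped glass vial, 27 mm across and 60 mm tall, standing behind the valve block. Origin at the centre of its base, z up.
- spanner_by: Bystander: small steel spanner, 116 mm long, 22 mm wide and 4 mm thick, lying flat in front of the tool block. Origin at the middle of its underside, y along it.

How it is judged (in metres and radians):
On the way:
1. the drift stands home through cover and block: its collar within 2.5 mm of the cover's top and 4 mm of the hole's centre, upright within 0.06 rad (z of drift_collar in the frame of cover_drift_hole below 0.0025 m and distance between drift_collar and cover_drift_hole below 0.004 m and angle between drift's own z axis and vertical below 0.06 rad), for 0.2 s.
At the end, for the whole second after the job is handed in: The drift stands in the larger hole and the spare bolt in the end hole of the cover, each upright (within 0.06 rad) with the underside of its collar or washer down on the cover's top (within 2.5 mm) over its hole (within 4 mm of the mouth's centre), let go and at rest (all of step 1 and z of bolt_seat in the frame of cover_bolt_hole below 0.0025 m and distance between bolt_seat and cover_bolt_hole below 0.004 m and angle between bolt's own z axis and vertical below 0.06 rad and linear speed of each of drift, bolt below 0.02 m/s); the robot touches nothing.
It fails at once if the drift or the bolt is forced against the cover or the valve block with more than 30 N (the sum over all their contacts there) (contact force between any of drift, bolt and valve_block above 30 N).
It fails at once if the beaker, the vial or the small spanner is moved more than 20 mm (distance of any of beaker, vial, spanner_by from where it was at the start of the episode above 0.02 m).
It also fails if it takes over 72 s, if anything falls off the work surface, if the arm or the gripper's body presses on something with over 40 N, if the wrist force passes 120 N, or if a joint passes its speed limit or range.

## Robot

A 6-joint arm with a two-finger parallel gripper is mounted at the origin on a cart in front of the work surface, level with it; the furniture and walls round the work are solid. World frame = base frame: x ahead of the robot, y to its left, z up, the work surface at z = 0. Lengths are in mm, angles in degrees, forces in N, time in s.
With the tool pointing down it reaches from about 350 to 850 mm from the base axis. Payload 8.1 kg.
Tool frame: the origin (TCP) lies where the fingers leave the gripper's body, on its centre line; the fingertips stand 73 mm ahead of it and the grasp point (between the pads) lies 54 mm ahead of it; z points along the fingers, y is the line along which they close (so a half turn about z gives the same grasp; the last joint's range is limited). The gripper opens to 85 mm and grips with 20 to 120 N. Pads are 22 mm wide; open, the fingers measure 114 mm over their backs; the gripper's body (76 mm by 85 mm) begins 54 mm behind the grasp point. The pads swing forward as they close: fully open they stand 13 mm farther back than shut.
Start: joints at [-74.164, 7.471, 85.268, -0, 87.261, -4.893], TCP at [212.395, -561.154, 303.892] pointing down, gripper open.
Joint ranges: [-169.43, 169.43], [-51.17, 129.36], [1.28, 143.12], [-76.62, 256.62], [0, 156.53], [-152.29, 152.29]. Speed limits (degrees/s): [136.94, 136.94, 159.86, 180, 180, 180].

## Interface

Orientations are given as [roll, pitch, yaw] about the fixed x, y, z axes, in that order (R = Rz(yaw) Ry(pitch) Rx(roll)).
In Python, from bench import sense, optics, r gives the robot as it stands.
- The arm moves only by the tool servo_tool, never from a script. Its argument "plan" is a list that holds one entry, the list of rows, each a list of 5 numbers: the shift along the world's x, y, z in m, then the turn about the world's z in degrees, then the finger opening in m, from 0 to 0.0854. A call has 1 to 10 rows; each row shifts and turns the commanded pose from where the row before left it; what a row does not reach is not made up. A row lasts 1/10 s, in which the tool goes at most 50 mm and 8.59 degrees, less where a joint would pass 70% of its speed; a pose out of reach is approached as far as the arm can. A call is refused whole if a number of a shift passes 0.05 or a number of a turn 8.59, either way. A call with a gripper value outside its range is refused whole. The fingers move at their own pace and stop on an object; "force" is the grip in N (left out, the last holds). Time passes only in rows, so rows that do not move let the fingers close. It gives the time, the measured TCP pose, the force, the opening and the grip force at its end, in the units of the state.
- sense(): the state, without advancing time (a new reading comes with each control period).
- optics.snapshot(name): name is "scene" or "side" or "wrist"; returns a dict with "frame" (480x640x3 uint8, blue, green, red), "fx", "fy", "cx", "cy" (pixels), "cam_to_world" (4x4, takes a point from camera to world coordinates). Camera axes: x right, y down, z forward; pixel columns grow to the right and rows downward; lengths in mm; the calibration is good to about 2 mm. The wrist camera is an equidistant fisheye: a pixel r from the principal point sees the ray r / f radians off the axis. A picture is of the moment at which its call begins. There is no depth.
- r.hand_in(): hands the job in; it is judged then, once.
The state is a dict: "time": time; "joint_pos": joint angles; "qd": joint speeds; "joint_efforts": joint torques, N m; "tool_pos": TCP position; "tcp_rot": TCP orientation; "ft_force": force on the tool from outside, world axes, zero at the start; "wrist_torque": the same for the moment, N m; "finger_gap": finger opening in mm; "grip_force": force on a finger pad.
Only numpy, scipy, OpenCV 4.12 (cv2) and the standard library are available. Lean on these libraries where they do the work, as an engineer would, in place of code of your own. Each camera call takes 0.05 s, during which the arm holds its last target. There are 200 camera calls.

## Working session

There is one attempt and no reset: what is moved stays moved. The work goes in short steps, Python scripts to look and compute and a tool call to move; the robot and the scene stay as the last step left them, time stands still between calls to the robot, and variables do not carry over. Pictures are saved under pics/ and viewed, at most 10 in all, crops included, and the job is handed in when it is done.

Besides the shell and the picture viewer there is one more tool, called after "Emit:" as name(argument=value, ...) on one line, values as JSON. servo_tool: Moves the arm, as the interface text tells. Its arguments: {"type":"object","properties":{"plan":{"type":"array"},"force":{"type":"number"}},"required":["plan"]}

```bash
ls; mkdir -p pics; python3 - <<'E'
from bench import sense, optics, r
import cv2, numpy as np
s=sense(); print(s)
for n in ("scene","side","wrist"):
    d=optics.snapshot(n); cv2.imwrite(f"pics/{n}0.png",d["frame"])
    print(n,d["fx"],d["fy"],d["cx"],d["cy"],np.round(d["cam_to_world"],4).tolist())
E
```

```text
pics
{'time': 0.0, 'joint_pos': array([-7.41659766e+01,  7.51452077e+00,  8.53303688e+01, -1.73039542e-03,
        8.72610652e+01, -4.89337800e+00]), 'qd': array([-0.01308779,  0.03310546,  0.09698098,  0.01809721,  0.00685241,
        0.15198106]), 'joint_efforts': array([ 8.79366962e-04, -5.69396281e+01, -5.00546765e+01, -3.58782481e-04,
        1.47577445e-02, -4.00031837e-06]), 'tool_pos': array([ 212.24766222, -560.75533546,  302.83998556]), 'tcp_rot': array([-1.79894284e+02, -7.31615671e-03,  2.07274789e+01]), 'ft_force': array([-0.72868324, -0.22924809, -0.62008734]), 'wrist_torque': array([-0.02659447, -0.0252884 , -0.00753991]), 'grip_force': 0.0, 'finger_gap': 85.34049869943786}
scene 498.91201839720986 498.91201839720986 309.0964143442044 228.81941529860777 [[-0.8171, -0.3341, 0.4698, 86.0292], [-0.5765, 0.4794, -0.6617, 690.9018], [-0.0041, -0.8115, -0.5843, 671.521], [0.0, 0.0, 0.0, 1.0]]
side 499.4835422618124 499.4835422618124 314.4493185099279 241.87318632174737 [[0.9472, -0.2009, 0.2498, 325.0554], [-0.3204, -0.6154, 0.7201, -672.8102], [0.009, -0.7622, -0.6473, 705.037], [0.0, 0.0, 0.0, 1.0]]
wrist 371.64829954431775 371.64829954431775 321.0890587475185 240.89838978257504 [[0.354, -0.8899, -0.2876, 286.1226], [-0.9352, -0.3376, -0.1066, -533.68], [-0.0022, 0.3068, -0.9518, 372.8943], [0.0, 0.0, 0.0, 1.0]]
```

View pics/scene0.png

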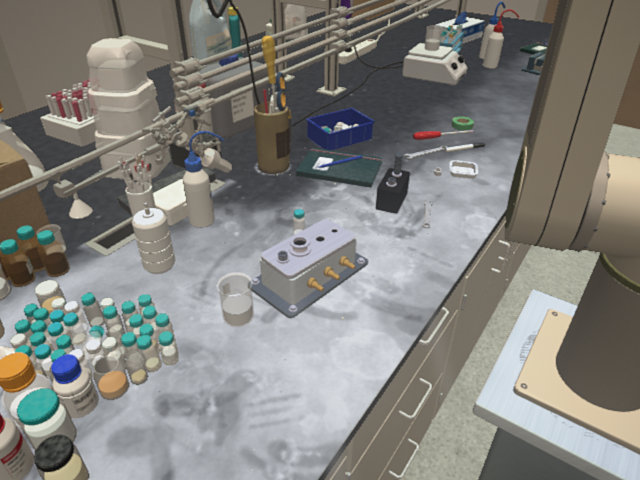

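View pics/side0.png

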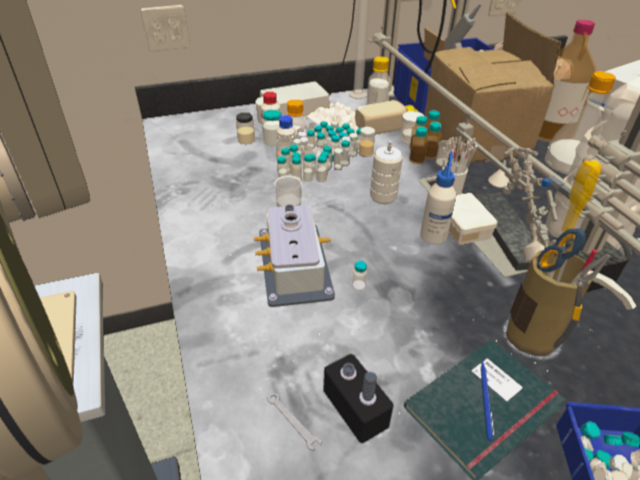

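The scene view shows the cover near (305,245), with its holes at about (320,239) and (334,231), and the tool block at (395,190). The side view shows the holes at about (293,242) and (295,257), the drift handle at (370,385) and the bolt head at (348,370). Next I'll take enlarged crops.

```bash
python3 - <<'E'
import cv2, numpy as np
a=cv2.imread("pics/scene0.png");b=cv2.imread("pics/side0.png")
def z(i,x,y,w,h,k): return cv2.resize(i[y:y+h,x:x+w],None,fx=k,fy=k,interpolation=cv2.INTER_CUBIC)
A=z(a,260,215,100,75,4);B=z(a,370,145,50,75,4); C=z(b,250,195,100,75,4);D=z(b,315,345,100,75,4)
B=cv2.copyMakeBorder(B,0,0,0,200,cv2.BORDER_CONSTANT)
cv2.imwrite("pics/crops.png",np.vstack([np.hstack([A,B]),np.hstack([C,D])]))
E
```

```text
(no output)
```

View pics/crops.png

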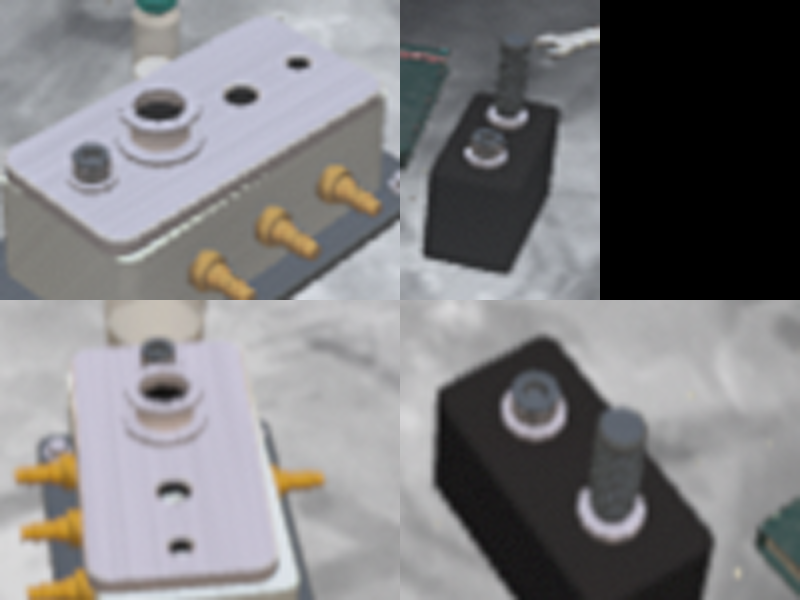

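The crops show the drift hole at scene (320,239) and side (293,242.5), and the end hole at scene (334.3,230.5) and side (295,256.3). The drift collar and bolt washer are clear white rings. I'll triangulate these points.

```bash
cat > h.py <<'E'
import numpy as np, cv2
from bench import sense, optics, r
def ray(d,u,v):
    T=np.array(d["cam_to_world"]); q=T[:3,:3]@[(u-d["cx"])/d["fx"],(v-d["cy"])/d["fy"],1]; return T[:3,3],q/np.linalg.norm(q)
def plane(d,u,v,z):
    o,q=ray(d,u,v); return o+q*(z-o[2])/q[2]
def tri(a,b):
    A=np.zeros((3,3));y=np.zeros(3)
    for o,q in(a,b):
        M=np.eye(3)-np.outer(q,q);A+=M;y+=M@o
    return np.linalg.solve(A,y)
E
python3 - <<'E'
from h import *
S=optics.snapshot("scene");D=optics.snapshot("side")
P=dict(drifthole=((320.2,239),(293.5,242.7),80),endhole=((334.5,230.7),(295.25,256.5),80),
 fittedwasher=((283.2,260.5),None,80),
 collar=((397,173.8),(368,398),62),dtop=((398.5,155.2),(370.2,376),115),washer=((391.5,183),(348.5,372),62))
for k,(a,b,z) in P.items():
    a=np.array(a)-.4; print(k,plane(S,*a,z).round(1), end=" ")
    if b: b=np.array(b)-.4; print(plane(D,*b,z).round(1),tri(ray(S,*a),ray(D,*b)).round(1),end="")
    print()
E
```

```text
drifthole [525.2  35.9  80. ] [526.6  34.1  80. ] [526.4  34.8  79.1]
endhole [517.2  -3.7  80. ] [518.2  -5.   80. ] [518.1  -4.5  79.4]
fittedwasher [544.3 130.7  80. ] 
collar [ 533.9 -314.2   62. ] [ 534.5 -313.3   62. ] [ 534.  -313.7   62.4]
dtop [ 533.5 -310.1  115. ] [ 533.9 -312.1  115. ] [ 534.2 -311.6  114.2]
washer [ 524.2 -266.7   62. ] [ 524.1 -262.7   62. ] [ 523.2 -264.    63.8]
```

Emit:
servo_tool(plan=[[[0.0322,0.0248,0,6.93,0.05],[0.0322,0.0248,0,6.93,0.05],[0.0322,0.0248,0,6.93,0.05],[0.0322,0.0248,0,6.93,0.05],[0.0322,0.0248,0,6.93,0.05],[0.0322,0.0248,0,6.93,0.05],[0.0322,0.0248,0,6.93,0.05],[0.0322,0.0248,0,6.93,0.05],[0.0322,0.0248,0,6.93,0.05],[0.0322,0.0248,0,6.93,0.05]]], force=40)

```text
time: 1.25
tool_pos: [535.5, -311.9, 303.8]
tcp_rot: [-180.0, 0.0, 90.3]
ft_force: [0.3, -0.2, 0.0]
finger_gap: 50.0
grip_force: 0.0
```

Emit:
servo_tool(plan=[[[0,0,-0.025,0,0.05],[0,0,-0.025,0,0.05],[0,0,-0.025,0,0.05],[0,0,0,0,0.05]]])

```text
time: 1.65
tool_pos: [532.5, -311.6, 224.0]
tcp_rot: [-179.6, -0.3, 90.0]
ft_force: [-0.9, 0.1, -1.9]
finger_gap: 49.8
grip_force: 0.0
```

Emit:
servo_tool(plan=[[[0,0,-0.026,0,0.05],[0,0,-0.026,0,0.05],[0,0,-0.026,0,0.05],[0,0,0,0,0.05],[0,0,0,0,0.05]]])

```text
time: 2.15
tool_pos: [534.6, -313.4, 152.0]
tcp_rot: [180.0, 0.0, 90.0]
ft_force: [0.4, -0.6, 1.0]
finger_gap: 49.9
grip_force: 0.0
```

```bash
python3 - <<'E'
from h import *
for i in range(3): 
    s=sense();print(s["tool_pos"].round(2),s["ft_force"].round(2))
    d=optics.snapshot("side")
a=optics.snapshot("scene")["frame"][120:220,350:440];b=d["frame"][310:410,310:400]
k=lambda i:cv2.resize(i,None,fx=4,fy=4,interpolation=cv2.INTER_CUBIC)
cv2.imwrite("pics/grasp.png",np.hstack([k(a),k(b)]))
E
```

```text
[ 534.56 -313.38  152.02] [ 0.39 -0.65  0.98]
[ 535.2  -313.81  153.13] [ 0.02 -0.19 -0.05]
[ 535.51 -314.03  153.6 ] [ 0.11 -0.39  0.41]
```

View pics/grasp.png

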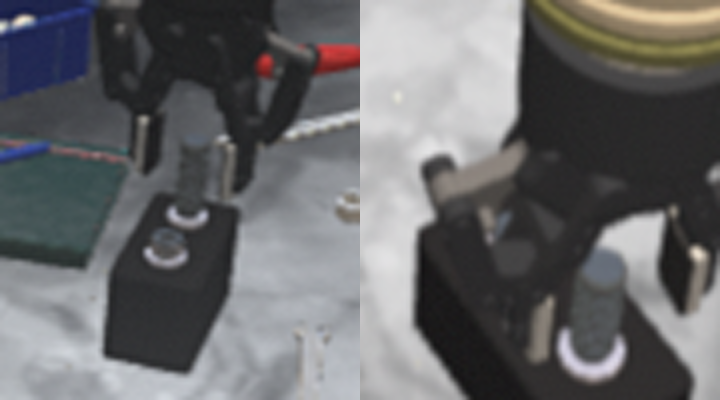

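The drift stands between the open pads, clear of both, so I'll close on it.

Emit:
servo_tool(plan=[[[0,0,0,0,0.01],[0,0,0,0,0.01],[0,0,0,0,0.01],[0,0,0,0,0.01],[0,0,0,0,0.01],[0,0,0,0,0.01]]], force=60)

```text
time: 2.95
tool_pos: [534.5, -313.4, 151.6]
tcp_rot: [180.0, 0.0, 90.0]
ft_force: [-1.9, -0.1, 6.2]
finger_gap: 16.5
grip_force: 58.4
```

Emit:
servo_tool(plan=[[[0,0,0.02,0,0.01],[0,0,0.03,0,0.01],[0,0,0.03,0,0.01],[0,0,0.01,0,0.01],[0,0,0,0,0.01],[0,0,0,0,0.01],[0,0,0,0,0.01]]])

```text
time: 3.65
tool_pos: [533.5, -312.6, 238.3]
tcp_rot: [-179.8, -0.1, 90.0]
ft_force: [-0.8, 0.4, -1.2]
finger_gap: 16.7
grip_force: 59.0
```

Emit:
servo_tool(plan=[[[-0.001,0.0434,0.005,0,0.01],[-0.001,0.0434,0,0,0.01],[-0.001,0.0434,0,0,0.01],[-0.001,0.0434,0,0,0.01],[-0.001,0.0434,0,0,0.01],[-0.001,0.0434,0,0,0.01],[-0.001,0.0434,0,0,0.01],[-0.001,0.0434,0,0,0.01],[0,0,0,0,0.01],[0,0,0,0,0.01]]])

```text
time: 4.65
tool_pos: [525.7, 35.0, 244.4]
tcp_rot: [-179.9, 0.0, 90.2]
ft_force: [-0.2, 0.1, -0.7]
finger_gap: 16.6
grip_force: 59.0
```

```bash
python3 - <<'E'
from h import *
P=[]
for i in range(6): 
    s=sense();P.append(np.r_[s["tool_pos"],s["ft_force"]])
    d=optics.snapshot("side" if i%2 else "scene")
    cv2.imwrite(f"pics/over_{'side' if i%2 else 'scene'}.png",d["frame"])
print(np.round(P,2))
a=cv2.imread("pics/over_scene.png")[165:265,270:370];b=cv2.imread("pics/over_side.png")[170:270,245:345]
k=lambda i:cv2.resize(i,None,fx=4,fy=4,interpolation=cv2.INTER_CUBIC)
cv2.imwrite("pics/over.png",np.hstack([k(a),k(b)]))
E
```

```text
[[ 5.2566e+02  3.5030e+01  2.4439e+02 -1.6000e-01  1.0000e-01 -7.1000e-01]
 [ 5.2585e+02  3.4020e+01  2.4461e+02 -1.8000e-01 -7.4000e-01 -1.2900e+00]
 [ 5.2603e+02  3.3370e+01  2.4486e+02  2.9000e-01 -1.0900e+00 -6.6000e-01]
 [ 5.2618e+02  3.3020e+01  2.4512e+02 -4.9000e-01 -3.8000e-01 -1.5200e+00]
 [ 5.2629e+02  3.2860e+01  2.4533e+02 -6.8000e-01 -6.8000e-01 -1.1100e+00]
 [ 5.2637e+02  3.2850e+01  2.4549e+02  6.3000e-01 -4.0000e-02 -6.8000e-01]]
```

View pics/over.png

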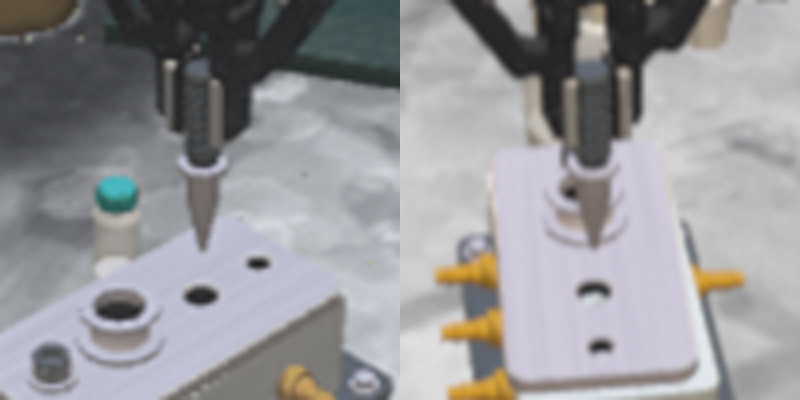

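The tip is at scene (320.4,227.6) and side (293.6,231.6), above the hole at scene (319.9,238.4) and side (293.1,242.6).

```bash
python3 - <<'E'
from h import *
S=optics.snapshot("scene");D=optics.snapshot("side")
t=tri(ray(S,320.35,227.6),ray(D,293.6,231.6));h=tri(ray(S,319.9,238.4),ray(D,293.1,242.6))
print(t.round(1),h.round(1),(t-h).round(1),sense()["tool_pos"].round(2))
E
```

```text
[526.9  33.8 105.7] [526.4  34.1  79.1] [ 0.5 -0.4 26.7] [526.46  33.19 245.82]
```

Emit:
servo_tool(plan=[[[-0.0005,0.0005,-0.01,0,0.01],[0,0,-0.01,0,0.01],[0,0,-0.005,0,0.01],[0,0,-0.005,0,0.01],[0,0,0,0,0.01],[0,0,0,0,0.01]]])

```text
time: 5.65
tool_pos: [525.9, 34.6, 215.8]
tcp_rot: [-180.0, -0.0, 90.0]
ft_force: [0.4, -0.3, -0.4]
finger_gap: 16.5
grip_force: 59.0
```

Emit:
servo_tool(plan=[[[0,0,-0.002,0,0.01],[0,0,-0.002,0,0.01],[0,0,-0.001,0,0.01],[0,0,0,0,0.01],[0,0,0,0,0.01]]])

```text
time: 6.15
tool_pos: [525.9, 34.5, 210.9]
tcp_rot: [-180.0, 0.0, 90.0]
ft_force: [-0.8, -0.6, -0.6]
finger_gap: 16.2
grip_force: 59.0
```

Emit:
servo_tool(plan=[[[0,0,-0.001,0,0.01],[0,0,-0.001,0,0.01],[0,0,0,0,0.01],[0,0,0,0,0.01]]])

```text
time: 6.55
tool_pos: [525.9, 34.5, 208.8]
tcp_rot: [-180.0, 0.0, 90.0]
ft_force: [-0.1, 0.8, -1.3]
finger_gap: 16.9
grip_force: 59.0
```

Emit:
servo_tool(plan=[[[0,0,-0.001,0,0.01],[0,0,-0.0005,0,0.01],[0,0,0,0,0.01],[0,0,0,0,0.01]]])

```text
time: 6.95
tool_pos: [525.9, 34.6, 207.4]
tcp_rot: [-180.0, -0.0, 90.0]
ft_force: [-0.3, -0.7, -0.8]
finger_gap: 16.4
grip_force: 59.0
```

Emit:
servo_tool(plan=[[[0,0,-0.001,0,0.01],[0,0,-0.0005,0,0.01],[0,0,0,0,0.01],[0,0,0,0,0.01]]])

```text
time: 7.35
tool_pos: [525.9, 34.5, 205.9]
tcp_rot: [-180.0, 0.0, 90.0]
ft_force: [0.4, 0.8, -0.6]
finger_gap: 16.5
grip_force: 59.0
```

Emit:
servo_tool(plan=[[[0,0,-0.001,0,0.01],[0,0,-0.001,0,0.01],[0,0,0,0,0.01],[0,0,0,0,0.01]]])

```text
time: 7.75
tool_pos: [525.9, 34.5, 203.8]
tcp_rot: [-180.0, -0.0, 90.0]
ft_force: [-0.6, -1.0, -1.2]
finger_gap: 16.6
grip_force: 59.0
```

Emit:
servo_tool(plan=[[[0,0,-0.001,0,0.01],[0,0,-0.001,0,0.01],[0,0,0,0,0.01],[0,0,0,0,0.01]]])

```text
time: 8.15
tool_pos: [525.9, 34.5, 201.8]
tcp_rot: [-180.0, 0.0, 90.0]
ft_force: [0.7, -0.1, -1.1]
finger_gap: 16.4
grip_force: 59.0
```

Emit:
servo_tool(plan=[[[0,0,-0.001,0,0.01],[0,0,-0.001,0,0.01],[0,0,0,0,0.01],[0,0,0,0,0.01]]])

```text
time: 8.55
tool_pos: [526.0, 34.5, 199.9]
tcp_rot: [180.0, 0.0, 90.0]
ft_force: [1.0, -0.3, -1.1]
finger_gap: 16.5
grip_force: 59.0
```

Emit:
servo_tool(plan=[[[0,0,-0.001,0,0.01],[0,0,-0.001,0,0.01],[0,0,0,0,0.01],[0,0,0,0,0.01]]])

```text
time: 8.95
tool_pos: [526.1, 34.4, 198.0]
tcp_rot: [180.0, 0.0, 90.0]
ft_force: [0.7, -1.3, -0.1]
finger_gap: 16.4
grip_force: 59.0
```

Emit:
servo_tool(plan=[[[0,0,-0.001,0,0.01],[0,0,-0.0005,0,0.01],[0,0,0,0,0.01],[0,0,0,0,0.01]]])

```text
time: 9.35
tool_pos: [526.2, 34.4, 196.6]
tcp_rot: [180.0, 0.0, 90.0]
ft_force: [1.7, -2.9, 1.1]
finger_gap: 16.5
grip_force: 59.2
```

Emit:
servo_tool(plan=[[[0.0005,-0.0008,0,0,0.01],[0.0005,-0.0008,0,0,0.01],[0,0,0,0,0.01],[0,0,0,0,0.01]]])

```text
time: 9.75
tool_pos: [526.5, 33.1, 195.9]
tcp_rot: [-179.9, -0.0, 90.0]
ft_force: [0.5, 0.5, -1.9]
finger_gap: 16.5
grip_force: 59.1
```

Emit:
servo_tool(plan=[[[0,0,-0.001,0,0.01],[0,0,-0.001,0,0.01],[0,0,-0.001,0,0.01],[0,0,0,0,0.01],[0,0,0,0,0.01]]])

```text
time: 10.25
tool_pos: [526.8, 32.9, 193.3]
tcp_rot: [-180.0, -0.0, 90.0]
ft_force: [-0.7, 0.3, -1.1]
finger_gap: 16.5
grip_force: 59.1
```

Emit:
servo_tool(plan=[[[0,0,-0.001,0,0.01],[0,0,-0.001,0,0.01],[0,0,-0.001,0,0.01],[0,0,0,0,0.01],[0,0,0,0,0.01]]])

```text
time: 10.75
tool_pos: [527.1, 33.0, 190.8]
tcp_rot: [180.0, 0.0, 90.0]
ft_force: [-0.3, -0.1, 4.9]
finger_gap: 16.7
grip_force: 59.7
```

Emit:
servo_tool(plan=[[[0,0,-0.001,0,0.01],[0,0,-0.001,0,0.01],[0,0,0,0,0.01],[0,0,0,0,0.01]]])

```text
time: 11.15
tool_pos: [527.4, 32.9, 189.0]
tcp_rot: [179.9, 0.0, 90.0]
ft_force: [-1.1, -0.2, 5.1]
finger_gap: 16.2
grip_force: 59.8
```

Emit:
servo_tool(plan=[[[0.0004,-0.0003,0,0,0.01],[0.0004,-0.0003,0,0,0.01],[0,0,0,0,0.01],[0,0,0,0,0.01]]])

```text
time: 11.55
tool_pos: [527.8, 32.6, 188.8]
tcp_rot: [180.0, -0.0, 90.0]
ft_force: [-1.4, 1.6, 5.8]
finger_gap: 16.6
grip_force: 59.8
```

```bash
python3 -c "
from bench import sense
s=sense();print(s['ft_force'],s['wrist_torque'],s['tool_pos'])"
```

```text
[-1.44066446  1.56357081  5.84285934] [ 0.29846555  0.40051801 -0.01604878] [527.81457465  32.57390423 188.77386957]
```

Emit:
servo_tool(plan=[[[0,0,-0.001,0,0.01],[0,0,0,0,0.01],[0,0,0,0,0.01]]])

```text
time: 11.85
tool_pos: [527.9, 32.4, 187.6]
tcp_rot: [180.0, -0.0, 90.0]
ft_force: [-0.6, 0.6, 3.8]
finger_gap: 16.5
grip_force: 59.8
```

Emit:
servo_tool(plan=[[[0.0002,-0.0003,-0.001,0,0.01],[0.0002,-0.0003,-0.001,0,0.01],[0,0,0,0,0.01],[0,0,0,0,0.01]]])

```text
time: 12.25
tool_pos: [528.0, 31.8, 185.1]
tcp_rot: [-180.0, -0.0, 90.0]
ft_force: [-0.6, 1.4, 1.9]
finger_gap: 16.4
grip_force: 59.7
```

Emit:
servo_tool(plan=[[[0.0002,-0.0003,-0.001,0,0.01],[0.0002,-0.0003,-0.001,0,0.01],[0,0,0,0,0.01],[0,0,0,0,0.01]]])

```text
time: 12.65
tool_pos: [528.3, 31.2, 183.1]
tcp_rot: [-180.0, -0.0, 90.0]
ft_force: [0.0, 2.7, 1.1]
finger_gap: 16.5
grip_force: 59.7
```

```bash
python3 -c "
from bench import sense
s=sense();print(s['ft_force'],s['wrist_torque'],s['tool_pos'])"
```

```text
[0.04268354 2.73314199 1.0503896 ] [ 0.39870671  0.15720803 -0.03520028] [528.30776918  31.20467603 183.06641182]
```

Emit:
servo_tool(plan=[[[0,-0.0002,-0.001,0,0.01],[0,0,-0.001,0,0.01],[0,0,0,0,0.01],[0,0,0,0,0.01]]])

```text
time: 13.05
tool_pos: [528.5, 30.9, 181.2]
tcp_rot: [-180.0, 0.0, 90.0]
ft_force: [-0.3, 1.4, 0.7]
finger_gap: 16.7
grip_force: 59.7
```

Emit:
servo_tool(plan=[[[0,0,-0.001,0,0.01],[0,0,-0.001,0,0.01],[0,0,0,0,0.01],[0,0,0,0,0.01]]])

```text
time: 13.45
tool_pos: [528.7, 30.8, 179.5]
tcp_rot: [180.0, 0.0, 90.0]
ft_force: [-0.9, 1.1, 3.1]
finger_gap: 16.5
grip_force: 59.7
```

```bash
python3 -c "
from bench import sense
s=sense();print(s['ft_force'],s['wrist_torque'],s['tool_pos'])"
```

```text
[-0.90861301  1.08612998  3.10500169] [ 0.10990127  0.09254186 -0.02769016] [528.65005413  30.82376323 179.45478265]
```

Emit:
servo_tool(plan=[[[0.0002,-0.0002,-0.001,0,0.01],[0,0,-0.001,0,0.01],[0,0,0,0,0.01],[0,0,0,0,0.01]]])

```text
time: 13.85
tool_pos: [528.8, 30.6, 177.3]
tcp_rot: [180.0, 0.0, 90.0]
ft_force: [1.1, -0.8, 1.7]
finger_gap: 16.3
grip_force: 59.5
```

Emit:
servo_tool(plan=[[[0,0,-0.001,0,0.01],[0,0,-0.001,0,0.01],[0,0,0,0,0.01],[0,0,0,0,0.01]]])

```text
time: 14.25
tool_pos: [528.8, 30.6, 175.4]
tcp_rot: [180.0, 0.0, 90.0]
ft_force: [1.8, -1.2, 2.4]
finger_gap: 16.6
grip_force: 59.6
```

Emit:
servo_tool(plan=[[[0,0,-0.001,0,0.01],[0,0,-0.001,0,0.01],[0,0,0,0,0.01],[0,0,0,0,0.01]]])

```text
time: 14.65
tool_pos: [528.8, 30.6, 173.5]
tcp_rot: [180.0, 0.0, 90.0]
ft_force: [1.4, -1.1, 3.9]
finger_gap: 16.3
grip_force: 59.6
```

Emit:
servo_tool(plan=[[[0.0003,-0.0003,-0.001,0,0.01],[0,0,-0.0005,0,0.01],[0,0,0,0,0.01],[0,0,0,0,0.01]]])

```text
time: 15.05
tool_pos: [528.9, 30.5, 171.7]
tcp_rot: [-180.0, -0.0, 90.0]
ft_force: [1.3, -1.8, 2.2]
finger_gap: 16.5
grip_force: 59.6
```

Emit:
servo_tool(plan=[[[0,0,-0.001,0,0.01],[0,0,0,0,0.01],[0,0,0,0,0.01]]])

```text
time: 15.35
tool_pos: [529.1, 30.4, 171.5]
tcp_rot: [180.0, 0.0, 90.0]
ft_force: [-3.1, -2.4, 9.3]
finger_gap: 16.2
grip_force: 60.6
```

The height stopped at 171.5, where 171.6 was predicted, so the collar is seated. I'll ease off, release and look.

Emit:
servo_tool(plan=[[[0,0,0.001,0,0.01],[0,0,0,0,0.01],[0,0,0,0,0.05],[0,0,0,0,0.05],[0,0,0,0,0.05],[0,0,0,0,0.05]]], force=20)

```text
time: 15.95
tool_pos: [528.8, 30.6, 171.6]
tcp_rot: [-180.0, -0.0, 90.0]
ft_force: [0.2, -0.7, 0.3]
finger_gap: 50.3
grip_force: 0.0
```

Emit:
servo_tool(plan=[[[0,0,0.02,0,0.05],[0,0,0.04,0,0.05],[0,0,0.045,0,0.05],[0,0,0.02,0,0.05],[0,0,0,0,0.05]]])

```text
time: 16.45
tool_pos: [530.8, 30.4, 301.6]
tcp_rot: [179.6, 0.0, 90.0]
ft_force: [0.5, 0.2, -0.4]
finger_gap: 50.0
grip_force: 0.0
```

Emit:
servo_tool(plan=[[[0,-0.0425,0,0,0.05],[0,-0.0425,0,0,0.05],[0,-0.0425,0,0,0.05],[0,-0.0425,0,0,0.05],[0,-0.0425,0,0,0.05],[0,-0.0425,0,0,0.05],[-0.005,-0.039,0,0,0.05],[0,0,0,0,0.05],[0,0,0,0,0.05]]])

```text
time: 17.35
tool_pos: [523.3, -264.0, 295.2]
tcp_rot: [-179.9, -0.1, 89.9]
ft_force: [0.0, 0.3, -0.3]
finger_gap: 50.3
grip_force: 0.0
```

```bash
python3 - <<'E'
from h import *
for n in ("scene","side","scene","side"): cv2.imwrite(f"pics/home_{n}.png",optics.snapshot(n)["frame"])
print(sense()["tool_pos"])
a=cv2.imread("pics/home_scene.png")[165:265,270:370];b=cv2.imread("pics/home_side.png")[170:270,245:345]
k=lambda i:cv2.resize(i,None,fx=4,fy=4,interpolation=cv2.INTER_CUBIC)
cv2.imwrite("pics/home.png",np.hstack([k(a),k(b)]))
E
```

```text
[ 524.19890576 -262.22799019  296.50832643]
```

View pics/home.png

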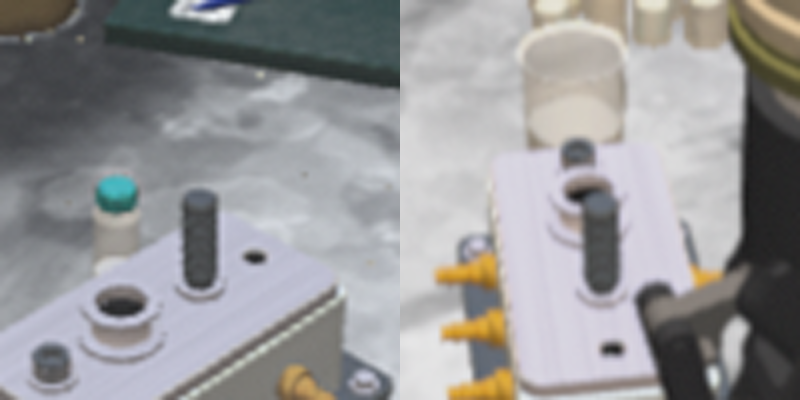

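The drift stands upright with its collar seated. The end hole is at scene (333.4,228.9) and side (297.6,256.9). Next I'll move down over the bolt.

Emit:
servo_tool(plan=[[[0,-0.0007,-0.04,0,0.04],[0,0,-0.04,0,0.04],[0,0,-0.03,0,0.04],[0,0,-0.02,0,0.04],[0,0,-0.015,0,0.04],[0,0,-0.008,0,0.04],[0,0,0,0,0.04],[0,0,0,0,0.04],[0,0,0,0,0.04]]])

```text
time: 18.45
tool_pos: [524.9, -264.7, 145.5]
tcp_rot: [179.9, 0.1, 90.0]
ft_force: [0.3, -0.5, 0.8]
finger_gap: 39.7
grip_force: 0.0
```

```bash
python3 - <<'E'
from h import *
S=optics.snapshot("scene");D=optics.snapshot("side")
print(tri(ray(S,333.4,228.9),ray(D,297.6,256.9)).round(1),plane(S,333.4,228.9,80).round(1),plane(D,297.6,256.9,80).round(1))
s=sense();print(s["tool_pos"],s["ft_force"])
a=S["frame"][130:230,350:440];b=D["frame"][310:410,310:400]
k=lambda i:cv2.resize(i,None,fx=4,fy=4,interpolation=cv2.INTER_CUBIC)
cv2.imwrite("pics/bgrasp.png",np.hstack([k(a),k(b)]))
E
```

```text
[522.2  -8.1  79.2] [521.  -7.  80.] [522.4  -8.7  80. ]
[ 524.63416812 -264.669247    145.17915344] [-0.43088876  0.16411861 -0.26495532]
```

View pics/bgrasp.png

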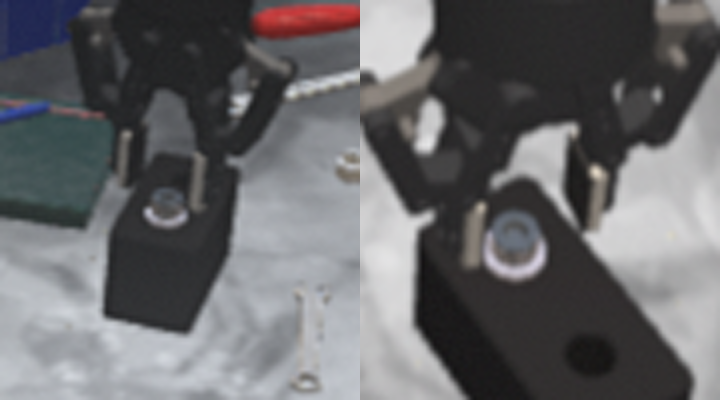

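Emit:
servo_tool(plan=[[[0,0,-0.003,0,0.04],[0,0,-0.0025,0,0.04],[0,0,0,0,0.04],[0,0,0,0,0.01],[0,0,0,0,0.01],[0,0,0,0,0.01],[0,0,0,0,0.01],[0,0,0,0,0.01],[0,0,0,0,0.01]]], force=50)

```text
time: 19.45
tool_pos: [524.0, -264.3, 138.5]
tcp_rot: [-180.0, 0.0, 90.0]
ft_force: [-1.6, 0.9, 3.0]
finger_gap: 15.3
grip_force: 48.9
```

Emit:
servo_tool(plan=[[[0,0,0.01,0,0.01],[0,0,0.03,0,0.01],[0,0,0.03,0,0.01],[0,0,0.01,0,0.01],[0,0,0,0,0.01],[0,0,0,0,0.01]]])

```text
time: 20.05
tool_pos: [523.7, -264.0, 217.5]
tcp_rot: [-180.0, -0.0, 90.0]
ft_force: [0.0, 0.2, -0.9]
finger_gap: 15.3
grip_force: 48.8
```

Emit:
servo_tool(plan=[[[-0.0016,0.0366,0,0,0.01],[0,0.0366,0,0,0.01],[0,0.0366,0,0,0.01],[0,0.0366,0,0,0.01],[0,0.0366,0,0,0.01],[0,0.0366,0,0,0.01],[0,0.0364,0,0,0.01],[0,0,0,0,0.01],[0,0,0,0,0.01],[0,0,0,0,0.01]]])

```text
time: 21.05
tool_pos: [521.9, -8.9, 217.2]
tcp_rot: [-179.9, 0.0, 90.0]
ft_force: [-0.7, -0.3, 0.2]
finger_gap: 15.1
grip_force: 48.9
```

```bash
python3 - <<'E'
from h import *
for i in range(6): 
    s=sense();n='side' if i%2 else 'scene'
    cv2.imwrite(f"pics/b_{n}.png",optics.snapshot(n)["frame"])
print(s["tool_pos"],s["ft_force"])
a=cv2.imread("pics/b_scene.png")[165:265,285:385];b=cv2.imread("pics/b_side.png")[185:285,250:350]
k=lambda i:cv2.resize(i,None,fx=4,fy=4,interpolation=cv2.INTER_CUBIC)
cv2.imwrite("pics/bover.png",np.hstack([k(a),k(b)]))
E
```

```text
[522.36264533  -9.11980604 218.22243008] [-0.7534029   0.58785441 -1.45809668]
```

View pics/bover.png

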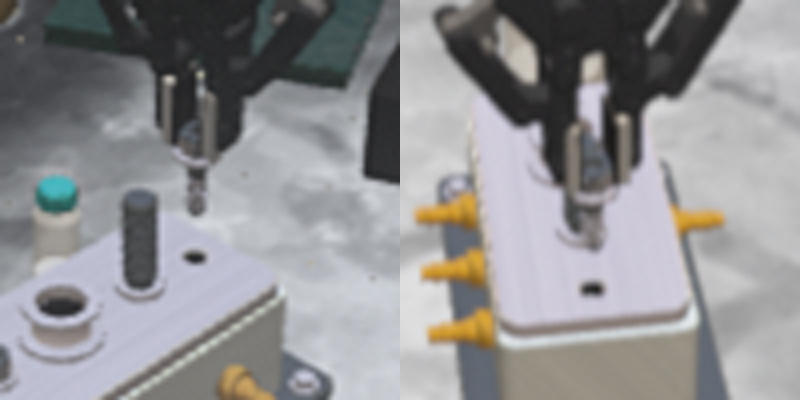

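The bolt hangs upright. Its end is at scene (333.6,217.4) and side (298.4,245.9), over the hole at scene (333.2,228.9) and side (297.9,256.9).

```bash
python3 - <<'E'
from h import *
S=optics.snapshot("scene");D=optics.snapshot("side")
t=tri(ray(S,333.6,217.35),ray(D,298.35,245.9));h=tri(ray(S,333.2,228.85),ray(D,297.9,256.9))
print(t.round(1),h.round(1),(t-h).round(1),sense()["tool_pos"])
for d,a,b in((S,(333.6,217.35),(333.2,228.85)),(D,(298.35,245.9),(297.9,256.9))): print((plane(d,*a,106)-plane(d,*b,80)).round(1))
E
```

```text
[523.5  -9.2 106.7] [522.8  -8.2  79. ] [ 0.7 -1.  27.6] [522.4334863   -8.7117291  218.42100216]
[ 1.7 -2.9 26. ]
[ 1.5  0.9 26. ]
```

Emit:
servo_tool(plan=[[[-0.0007,0.0008,-0.01,0,0.01],[0,0,-0.008,0,0.01],[0,0,-0.004,0,0.01],[0,0,-0.002,0,0.01],[0,0,0,0,0.01],[0,0,0,0,0.01]]])

```text
time: 22.05
tool_pos: [521.8, -7.4, 194.5]
tcp_rot: [180.0, 0.0, 90.0]
ft_force: [0.1, -0.6, -1.1]
finger_gap: 15.0
grip_force: 48.9
```

Emit:
servo_tool(plan=[[[0,0,-0.001,0,0.01],[0,0,-0.001,0,0.01],[0,0,-0.001,0,0.01],[0,0,0,0,0.01],[0,0,0,0,0.01]]])

```text
time: 22.55
tool_pos: [521.6, -7.4, 191.4]
tcp_rot: [-180.0, -0.0, 90.0]
ft_force: [-0.1, 0.2, -0.5]
finger_gap: 14.8
grip_force: 48.9
```

Emit:
servo_tool(plan=[[[0,0,-0.001,0,0.01],[0,0,-0.001,0,0.01],[0,0,0,0,0.01],[0,0,0,0,0.01]]])

```text
time: 22.95
tool_pos: [521.7, -7.4, 189.3]
tcp_rot: [-180.0, -0.0, 90.0]
ft_force: [-0.6, -0.2, -0.4]
finger_gap: 14.9
grip_force: 48.9
```

Emit:
servo_tool(plan=[[[0,0,-0.001,0,0.01],[0,0,-0.001,0,0.01],[0,0,-0.001,0,0.01],[0,0,0,0,0.01],[0,0,0,0,0.01]]])

```text
time: 23.45
tool_pos: [521.7, -7.4, 186.3]
tcp_rot: [-180.0, 0.0, 90.0]
ft_force: [0.3, -0.1, -0.4]
finger_gap: 14.7
grip_force: 48.9
```

Emit:
servo_tool(plan=[[[0,0,-0.001,0,0.01],[0,0,-0.001,0,0.01],[0,0,-0.001,0,0.01],[0,0,0,0,0.01],[0,0,0,0,0.01]]])

```text
time: 23.95
tool_pos: [521.6, -7.4, 183.3]
tcp_rot: [-180.0, 0.0, 90.0]
ft_force: [-0.3, -0.1, -0.5]
finger_gap: 14.8
grip_force: 48.9
```

Emit:
servo_tool(plan=[[[0,0,-0.001,0,0.01],[0,0,-0.001,0,0.01],[0,0,0,0,0.01],[0,0,0,0,0.01]]])

```text
time: 24.35
tool_pos: [521.7, -7.5, 181.4]
tcp_rot: [-180.0, 0.0, 90.0]
ft_force: [-0.9, 0.3, -0.9]
finger_gap: 15.1
grip_force: 48.9
```

Emit:
servo_tool(plan=[[[0,0,-0.001,0,0.01],[0,0,-0.001,0,0.01],[0,0,0,0,0.01],[0,0,0,0,0.01]]])

```text
time: 24.75
tool_pos: [521.7, -7.5, 179.4]
tcp_rot: [180.0, 0.0, 90.0]
ft_force: [-0.0, -0.4, -1.3]
finger_gap: 14.9
grip_force: 48.9
```

Emit:
servo_tool(plan=[[[0,0,-0.001,0,0.01],[0,0,-0.001,0,0.01],[0,0,-0.001,0,0.01],[0,0,0,0,0.01],[0,0,0,0,0.01]]])

```text
time: 25.25
tool_pos: [521.7, -7.5, 176.3]
tcp_rot: [-180.0, 0.0, 90.0]
ft_force: [0.8, -0.2, -1.0]
finger_gap: 15.1
grip_force: 48.8
```

Emit:
servo_tool(plan=[[[0,0,-0.001,0,0.01],[0,0,-0.001,0,0.01],[0,0,-0.001,0,0.01],[0,0,0,0,0.01],[0,0,0,0,0.01]]])

```text
time: 25.75
tool_pos: [521.7, -7.4, 173.3]
tcp_rot: [-180.0, -0.0, 90.0]
ft_force: [1.5, -1.3, -1.6]
finger_gap: 14.9
grip_force: 48.8
```

Emit:
servo_tool(plan=[[[0.0002,-0.0002,-0.002,0,0.01],[0,0,-0.002,0,0.01],[0,0,0,0,0.01],[0,0,0,0,0.01]]])

```text
time: 26.15
tool_pos: [521.8, -7.6, 169.2]
tcp_rot: [-180.0, -0.0, 90.0]
ft_force: [0.7, -0.9, -1.1]
finger_gap: 15.1
grip_force: 48.9
```

Emit:
servo_tool(plan=[[[0,0,-0.002,0,0.01],[0,0,-0.002,0,0.01],[0,0,0,0,0.01],[0,0,0,0,0.01]]])

```text
time: 26.55
tool_pos: [521.8, -7.7, 165.2]
tcp_rot: [-180.0, -0.0, 90.0]
ft_force: [0.5, -1.6, -1.4]
finger_gap: 15.2
grip_force: 48.9
```

Emit:
servo_tool(plan=[[[0,0,-0.002,0,0.01],[0,0,-0.001,0,0.01],[0,0,0,0,0.01],[0,0,0,0,0.01]]])

```text
time: 26.95
tool_pos: [521.9, -7.7, 162.3]
tcp_rot: [-180.0, 0.0, 90.0]
ft_force: [0.3, -2.2, -1.4]
finger_gap: 14.9
grip_force: 48.9
```

Emit:
servo_tool(plan=[[[0,-0.0003,-0.001,0,0.01],[0,0,-0.001,0,0.01],[0,0,0,0,0.01],[0,0,0,0,0.01]]])

```text
time: 27.35
tool_pos: [521.9, -7.9, 160.3]
tcp_rot: [-180.0, -0.0, 90.0]
ft_force: [0.3, -0.6, 0.1]
finger_gap: 15.1
grip_force: 48.9
```

Emit:
servo_tool(plan=[[[0,0,-0.001,0,0.01],[0,0,-0.0005,0,0.01],[0,0,0,0,0.01],[0,0,0,0,0.01]]])

```text
time: 27.75
tool_pos: [521.9, -7.9, 158.9]
tcp_rot: [180.0, -0.0, 90.0]
ft_force: [0.8, -1.0, -2.1]
finger_gap: 15.0
grip_force: 48.9
```

Emit:
servo_tool(plan=[[[0,0,-0.0007,0,0.01],[0,0,0,0,0.01],[0,0,0,0,0.01]]])

```text
time: 28.05
tool_pos: [522.0, -8.0, 158.5]
tcp_rot: [180.0, 0.0, 90.0]
ft_force: [-1.3, -1.7, 4.6]
finger_gap: 15.0
grip_force: 49.4
```

The washer is seated at the predicted height. I'll ease off, open and retreat straight up.

Emit:
servo_tool(plan=[[[0,0,0,0,0.045],[0,0,0,0,0.045],[0,0,0,0,0.045],[0,0,0,0,0.045],[0,0,0.005,0,0.045],[0,0,0.02,0,0.045],[0,0,0.04,0,0.045],[0,0,0.04,0,0.045],[0,0,0.02,0,0.045]]], force=20)

```text
time: 28.95
tool_pos: [523.1, -8.1, 287.9]
tcp_rot: [179.7, 0.0, 90.0]
ft_force: [0.4, -0.4, 0.1]
finger_gap: 45.2
grip_force: 0.0
```

Emit:
servo_tool(plan=[[[0,-0.04,0,0,0.045],[0,-0.04,0,0,0.045],[0,-0.04,0,0,0.045],[0,-0.04,0,0,0.045],[0,0,0,0,0.045],[0,0,0,0,0.045]]])

```text
time: 29.55
tool_pos: [521.7, -168.7, 283.3]
tcp_rot: [-180.0, -0.0, 89.9]
ft_force: [0.1, 0.8, 0.4]
finger_gap: 44.8
grip_force: 0.0
```

```bash
python3 - <<'E'
from h import *
a=optics.snapshot("scene")["frame"][165:265,270:370];b=optics.snapshot("side")["frame"][170:270,245:345]
k=lambda i:cv2.resize(i,None,fx=4,fy=4,interpolation=cv2.INTER_CUBIC)
cv2.imwrite("pics/final.png",np.hstack([k(a),k(b)]))
E
```

```text
(no output)
```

View pics/final.png

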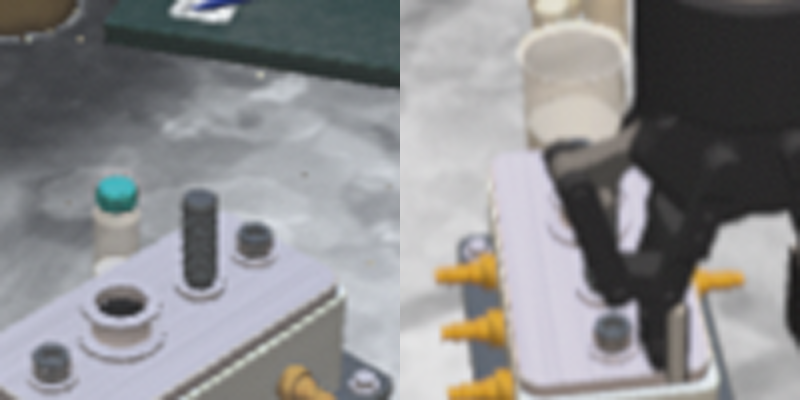

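The drift and the bolt are both upright and seated: in the scene crop the bolt head is at (255,240) and the drift's collar at (200,285). The gripper is clear of everything, so I'm handing in.

```bash
python3 -c "
from bench import r
print(r.hand_in())"
```

```text
the job is handed in; nothing more can be done
None
```

The drift is home and holds the cover in line, the spare bolt is seated in the end hole and let go, and the job is handed in after about 30 s; the hand-in returned no verdict.

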